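Open the vent of the blue slip dispenser

TASK

The blue-collared slip dispenser will not run because its vent is shut: flip its orange tab right back until it leans open on its hinge, then unscrew the black cap beneath it (anticlockwise) all the way to its stop and leave both open. Be gentle: the closure floats on a rubber seal and sits up to 8 mm off its place, so feel where it is and centre the grip on it; shoved, pressed or pulled more than 1.5 mm (about 10 N), the seal tears. Leave the green dispenser and everything else on the table as they are.

Things in the scene. Friction and masses are not known exactly. Their poses are not given: they have to be found in the camera images.
- blue_tub: white dispenser tub, 150 x 130 x 110 mm tall, in a plywood cradle 170 x 150 mm, fixed to the table; blue collar, tap and label. Origin: centre of the underside; x points from the tap side (facing the robot) to the back, z up. Its vent closure stands on the middle of its top.
- blue_mouth (a point): nominal place of the blue vent closure, on the tub's centre line, 124 mm above the table, axes as the tub's. The real closure's centre c sits up to 8 mm off it in x and in y, up to 1.5 mm higher or 0.5 lower, turned up to 0.06 rad: find it by touch. Blue collar 50 mm diameter, z=-10 to +10 mm from c; tub top at z=-14. All offsets are from c, in the closure's axes
- blue_closure (a joint): how far the blue closure is now pushed along its x on its rubber seal, m, 0 = at rest where it sits, + towards the hinge. The seal is a spring of about 7000 N/m (7 N per mm) in every direction; it tears beyond 1.5 mm (about 10 N)
- blue_sway (a joint): the same along the closure's y, m
- blue_press (a joint): the same upwards, m; negative when pressed down, about -0.3 mm at rest
- blue_tongue (a point): nominal centre of the closed orange tab's tongue, fixed to the tub: 36 mm in front of (-x) and 38.5 mm above blue_mouth. Tongue 14 mm wide in y, 7 mm thick, x=-21 (rim of the 42 mm disc) to -51 mm, free beneath and beside. It does not move with the tab
- blue_hinge (a point): nominal centre of the tab's hinge pin, fixed to the tub: 41 mm behind (+x) and 34 mm above blue_mouth; pin 28 mm long along y, on a post 22 mm wide, x=+36 to +45. From it the closed tab runs to -x: arm 20 mm wide, disc 42 mm diameter over the cap (z=+36.5 to +41.5), tongue
- blue_tab (a joint): hinge of the blue dispenser's orange tab, rad: 0 closed flat over the cap, grows as the tongue swings up and back, away from the tap side, stop at 2.4 (leaning back open; past 2.0 is open enough). Stiff (about 0.15 N m): it stays where it is left
- blue_cap (a joint): turn of the blue dispenser's black ribbed round screw cap, rad: 0 screwed down, grows anticlockwise seen from above, stop at 2.4 (vent fully open; past 2.2 will do); starts between 0 and 0.35. Cap 40 mm diameter, z=+10.5 to +31.5 mm above c at 0, axis at c. About 0.2 N m of friction; climbs 1.2 mm per rad
- green_tub: white dispenser tub, 150 x 130 x 110 mm tall, in a plywood cradle 170 x 150 mm, fixed to the table; green collar, tap and label. Origin: centre of the underside; x points from the tap side (facing the robot) to the back, z up. Its vent closure stands on the middle of its top.
- green_tab (a joint): tab of the green dispenser (made just like the blue one); to be left closed, 0
- green_cap (a joint): cap of the green dispenser; to be left as it is, 0
- brush_pot: bystander: white ceramic pot, 76 mm across, 95 mm tall, brushes standing in it to 190 mm; origin: centre of its underside
- paint_bottle: bystander: yellow bottle, 56 mm across, 140 mm tall; origin: centre of its underside
- glaze_jar: bystander: amber jar with a white lid, 66 mm across, 75 mm tall; origin: centre of its underside
- rinse_bowl: bystander: clear plastic bowl, 150 mm across, 70 mm tall; origin: centre of its underside
- tile_a: bystander: yellow and blue clay tile, 100 x 100 x 10 mm, lying on the plywood board; origin: centre of its underside
- tile_b: bystander: yellow and blue clay tile, 100 x 100 x 10 mm, lying on the plywood board; origin: centre of its underside
- rolling_pin: bystander: wooden rolling pin, 290 mm long, 40 mm thick, resting on two small feet; origin: centre of its underside

How it is judged:
On the way, in this order (a step that is already met when the one before it is completed fails the run):
1. the blue dispenser's tab is flipped back past 2.0 rad (value of joint blue_tab above 2 rad), for 0.2 s.
2. its cap is unscrewed past 2.2 rad, the tab still back (value of joint blue_tab above 2 rad and value of joint blue_cap above 2.2 rad), for 0.2 s.
At the end, for the whole second after the job is handed in: The blue dispenser's tab rests flipped back (joint above 2.0 of 2.4 rad) and its cap is unscrewed to its stop (joint above 2.2 of 2.4 rad), both at rest; the green dispenser's tab and cap are within 0.1 rad of closed, and the bystanders within 20 mm of where they stood (all of step 2 and velocity of joint blue_tab between -0.05 and 0.05 rad/s and velocity of joint blue_cap between -0.05 and 0.05 rad/s and value of joint each of green_tab, green_cap below 0.1 rad); the robot touches nothing.
It fails at once if the blue closure is shoved sideways, pressed or pulled more than 1.5 mm (about 10 N) off its resting place on its rubber seal (value of joint any of blue_closure, blue_sway, blue_press above 0.0015 m or value of joint any of blue_closure, blue_sway, blue_press below -0.0015 m).
It fails at once if the cap is turned (past 0.6 rad) while the tab is still down over it (below 1.5 rad) (value of joint blue_cap above 0.6 rad and value of joint blue_tab below 1.5 rad).
It fails at once if the green dispenser's tab or cap is moved by more than 0.1 rad (value of joint any of green_tab, green_cap above 0.1 rad).
It fails at once if a bystander is moved by more than 20 mm (distance of any of brush_pot, paint_bottle, glaze_jar, rinse_bowl, tile_a, tile_b, rolling_pin from where it was at the start of the episode above 0.02 m).
It also fails if it takes over 72 s, if anything falls off the work surface, if the arm or the gripper's body presses on something with over 40 N, if the wrist force passes 120 N, or if a joint passes its speed limit or range.

ROBOT

A 6-joint arm with a two-finger parallel gripper is mounted at the origin on the work surface. World frame = base frame: x ahead of the robot, y to its left, z up, the work surface at z = 0. Lengths are in m, angles in rad, forces in N, time in s.
With the tool pointing down it reaches from about 0.425 to 0.95 m from the base axis. Payload 3.5 kg.
Tool frame: the origin (TCP) lies between the finger pads; the fingertips stand 19 mm ahead of it and the grasp point (between the pads) is the TCP (ctrl.nose_length is the distance from the TCP to the fingertips, in m); z points along the fingers, y is the line along which they close (so a half turn about z gives the same grasp; the last joint's range is limited). The gripper opens to 85 mm and grips with 20 to 120 N. Pads are 22 mm wide; open, the fingers measure 114 mm over their backs; the gripper's body (76 mm by 85 mm) begins 54 mm behind the grasp point. The pads swing forward as they close: fully open they stand 13 mm farther back than shut.
Start: joints at [1.086, 0.286, 1.577, -0, 1.279, -0.15], TCP at [0.222, 0.638, 0.25] pointing down, gripper open.
Joint ranges: [-2.77, 2.77], [-0.9, 2.22], [0.21, 2.48], [-1.53, 4.67], [0.24, 2.81], [-2.84, 2.84]. Speed limits (rad/s): [2.79, 2.79, 3.14, 3.14, 3.14, 3.14].

INTERFACE

Orientations are given as a unit quaternion [x, y, z, w].
In Python, from plant import ctrl gives the robot as it stands.
- The arm moves only by the tool apply_moves, never from a script. Its argument "series" is a list of rows, each a list of 6 numbers: the shift along the world's x, y, z scaled (see below), then the turn, a rotation vector about the world's x, y, z scaled (see below). A call has 1 to 20 rows; each row is the pose to reach, as a shift and turn from the pose commanded when the call began; what a row does not reach only later rows make up. The controller multiplies each number of a shift by 0.8 m and each number of a turn by 45 degrees. A row lasts 1/8 s, in which the tool goes at most 62.5 mm and 10.7 degrees, less where a joint would pass 70% of its speed; a pose out of reach is approached as far as the arm can. A call with a number of a shift or a turn outside -1 to 1 is refused whole. A call with a gripper value outside its range is refused whole. "jaw" is the opening, from 0 (shut) to 1 (fully open), set as the call begins (left out, the last holds). The fingers move at their own pace and stop on an object; "squeeze" is the grip in N (left out, the last holds). Time passes only in rows, so rows that repeat a pose let the fingers close. It gives the time, the measured TCP pose, the force, the opening and the grip force at its end, in the units of the state.
- ctrl.get_state(): the state, without advancing time (a new reading comes with each control period).
- ctrl.read_camera(name): name is "scene" or "side" or "wrist"; returns the picture (384x512x3 uint8, red, green, blue); there is no depth.
- ctrl.get_calibration(name): a dict with "fx", "fy", "cx", "cy" (pixels), "xyz" and "orientation" of the camera in the world; the wrist camera has in their place "hand_eye" (4x4, takes a point from camera to tool coordinates, whose origin is the TCP and whose axes are the flange's). Camera axes: x right, y up, looking along -z (the intrinsics and any distortion apply to the point x, -y, -z); pixel columns grow to the right and rows downward; lengths in m; the calibration is good to about 2 mm. The wrist camera is an equidistant fisheye: a pixel r from the principal point sees the ray r / f radians off the axis. A picture is of the moment at which its call begins: read the wrist's pose just before it. get_calibration takes no time and is no camera call.
- ctrl.sign_off(): hands the job in; it is judged then, once.
Trained networks look in the newest picture that a camera, given by its name, has taken for a name from the list of things; names that differ only in an ending like _2 or _b are one class to them, and where a whole thing is asked for, a point or a joint stands for the part that bears it (a point fixed in the world has none). Each returns a list of dicts, best first, with "p" (0 to 1); they miss things now and then, are a little off and sometimes report something else, mostly with a low value. They report only what shows in the picture. A call takes as long as a camera call.
- ctrl.boxes_of(thing, camera): "xy" ([column, row] as shares, 0 to 1, of the picture: columns of its width, rows of its height, amid what is visible of it).
- ctrl.silhouettes(thing, camera): "pixels" (384x512 bool, what is visible of it) and "xy" ([column, row] as shares, 0 to 1, of the picture: columns of its width, rows of its height, amid what is visible of it).
The state is a dict: "time": time; "qpos": joint angles; "dq": joint speeds; "joint_efforts": joint torques, N m; "eef_pos": TCP position; "tcp_rot": TCP orientation; "contact_force": force on the tool from outside, world axes, zero at the start; "wrist_torque": the same for the moment, N m; "opening": opening from 0.0 (shut) to 1.0 (fully open); "finger_force": force on a finger pad.
Only numpy, scipy, OpenCV 4.12 (cv2) and the standard library are available. Lean on these libraries where they do the work, as an engineer would, in place of code of your own. Each camera call takes 0.05 s, during which the arm holds its last target. There are 200 camera calls.

## Working session

There is one attempt and no reset: what is moved stays moved. The work goes in short steps, Python scripts to look and compute and a tool call to move; the robot and the scene stay as the last step left them, time stands still between calls to the robot, and variables do not carry over. Pictures are saved under pics/ and viewed, at most 10 in all, crops included, and the job is handed in when it is done.

Besides the shell and the picture viewer there is one more tool, called after ">>>" as a command line: name --pt "numbers of a row" for each row, then --argument value for the rest. apply_moves: Moves the arm, as the interface text tells. Shifts and turns lie within -1 to 1; 1 stands for 0.8 m of shift or 45 degrees of turn. Its arguments: {"type":"object","properties":{"series":{"type":"array"},"jaw":{"type":"number"},"squeeze":{"type":"number"}},"required":["series"]}

```bash
ls; mkdir -p pics; python3 - <<'E'
from plant import ctrl
import cv2,numpy as np
s=ctrl.get_state();print({k:np.round(v,3).tolist() for k,v in s.items()})
for c in ["scene","side","wrist"]:
    im=ctrl.read_camera(c);cv2.imwrite(f"pics/{c}0.png",im[...,::-1]);print(c,ctrl.get_calibration(c))
a=cv2.imread("pics/scene0.png");b=cv2.imread("pics/side0.png")
cv2.imwrite("pics/m0.png",cv2.resize(np.hstack([a,b]),(800,300)))
for c in ["scene","side"]:
    for t in ["blue_tub","green_tub","blue_tab","blue_cap"]:
        print(c,t,[(np.round(r["xy"],3).tolist(),round(r["p"],2)) for r in ctrl.boxes_of(t,c)])
E
```

```text
pics
{'time': 0.0, 'qpos': [1.086, 0.287, 1.578, -0.0, 1.279, -0.15], 'dq': [-0.002, 0.001, -0.0, -0.001, -0.0, 0.002], 'joint_efforts': [0.003, -40.598, -29.263, 0.0, 0.006, 0.0], 'eef_pos': [0.221, 0.637, 0.249], 'tcp_rot': [0.167, 0.986, -0.001, -0.0], 'contact_force': [0.597, 0.637, -0.435], 'wrist_torque': [0.037, -0.032, 0.017], 'finger_force': 0.0, 'opening': 1.0}
scene {'fx': 398.90740446633913, 'fy': 398.90740446633913, 'cx': 250.4513528946371, 'cy': 187.17611200002824, 'xyz': array([ 1.09581703, -0.57205859,  1.34714961]), 'orientation': array([0.25634726, 0.10385246, 0.37576271, 0.88447902])}
side {'fx': 347.3117893908049, 'fy': 347.3117893908049, 'cx': 255.84665758656354, 'cy': 188.1307963760105, 'xyz': array([-0.06104525, -0.90697431,  0.72826963]), 'orientation': array([ 0.48373324, -0.15385451, -0.26356437,  0.82028334])}
wrist {'fx': 297.3186396354542, 'fy': 297.3186396354542, 'cx': 260.832625602034, 'cy': 190.66077973417495, 'hand_eye': array([[ 2.72812121e-05,  9.63324650e-01,  2.68338624e-01,
         6.82773363e-02],
       [ 9.99998787e-01, -4.44145544e-04,  1.49279729e-03,
        -2.11864737e-04],
       [ 1.55722984e-03,  2.68338258e-01, -9.63323494e-01,
        -1.22399293e-01],
       [ 0.00000000e+00,  0.00000000e+00,  0.00000000e+00,
         1.00000000e+00]])}
scene blue_tub [([0.544, 0.418], 0.89)]
scene green_tub [([0.436, 0.556], 0.61), ([0.544, 0.415], 0.58)]
scene blue_tab [([0.544, 0.425], 0.58)]
scene blue_cap []
side blue_tub [([0.408, 0.5], 0.81)]
side green_tub [([0.511, 0.599], 0.77), ([0.509, 0.543], 0.58), ([0.592, 0.859], 0.2)]
side blue_tab []
side blue_cap [([0.402, 0.441], 0.41)]
```

View pics/scene0.png

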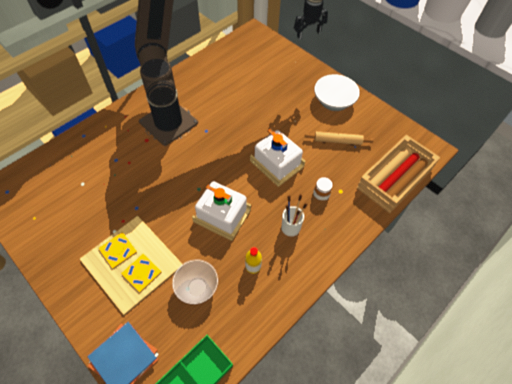

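View pics/side0.png

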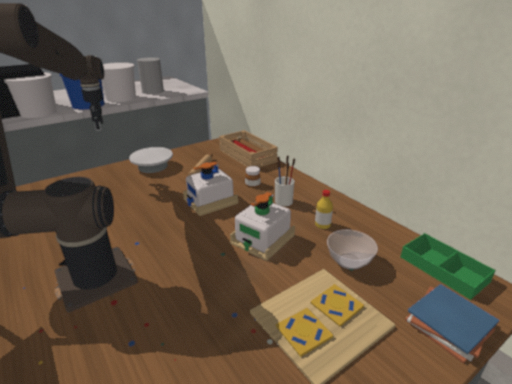

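The scene view shows the blue tub around (278,155) and the green one around (221,207). The side view shows blue at about (210,188) and green at about (263,225). I'll locate both roughly, then look from close up with the wrist camera.

```bash
cat > h.py <<'E'
from plant import ctrl
import cv2,numpy as np
from scipy.spatial.transform import Rotation as R
from scipy.optimize import least_squares
def cam(name,st=None):
    c=ctrl.get_calibration(name)
    if name=="wrist":
        T=np.eye(4);T[:3,:3]=R.from_quat(st["tcp_rot"]).as_matrix();T[:3,3]=st["eef_pos"]
        M=T@c["hand_eye"]
    else:
        M=np.eye(4);M[:3,:3]=R.from_quat(c["orientation"]).as_matrix();M[:3,3]=c["xyz"]
    return name,c,M
def ray(cm,u,v):
    name,c,M=cm;a=np.array([(u-c["cx"])/c["fx"],(v-c["cy"])/c["fy"]])
    if name=="wrist":
        r=np.hypot(*a);d=np.array([a[0]/r*np.sin(r),-a[1]/r*np.sin(r),-np.cos(r)])
    else: d=np.array([a[0],-a[1],-1.])
    return M[:3,3],M[:3,:3]@d/np.linalg.norm(d)
def proj(cm,P):
    name,c,M=cm;q=(np.atleast_2d(P)-M[:3,3])@M[:3,:3];x,y,z=q[:,0],-q[:,1],-q[:,2]
    if name=="wrist":
        rho=np.hypot(x,y)+1e-12;th=np.arctan2(rho,z);x,y=x/rho*th,y/rho*th
    else: x,y=x/z,y/z
    return np.c_[c["cx"]+c["fx"]*x,c["cy"]+c["fy"]*y]
def atz(cm,u,v,z):
    o,d=ray(cm,u,v);return o+d*(z-o[2])/d[2]
def show(n): 
    im=ctrl.read_camera(n);return im
E
python3 - <<'E'
from h import *
for n in ["scene","side"]:
    cm=cam(n)
    im=ctrl.read_camera(n)
    for t in ["blue_tub","green_tub","brush_pot","glaze_jar","rolling_pin","paint_bottle"]:
        r=ctrl.boxes_of(t,n)
        if r: u,v=np.array(r[0]["xy"])*[512,384];print(n,t,np.round(r[0]["p"],2),np.round(atz(cm,u,v,.08),3))
    hsv=cv2.cvtColor(im,cv2.COLOR_RGB2HSV)
    m=((hsv[...,0]>4)&(hsv[...,0]<13)&(hsv[...,1]>210)&(hsv[...,2]>140)).astype(np.uint8)
    k,l,s,ce=cv2.connectedComponentsWithStats(m)
    for i in range(1,k):
        if s[i,4]>25: print(s[i],ce[i],np.round(atz(cm,*ce[i],.163),3))
E
```

```text
scene blue_tub 0.86 [0.522 0.144 0.08 ]
scene green_tub 0.78 [ 0.531 -0.157  0.08 ]
scene brush_pot 0.86 [ 0.732 -0.015  0.08 ]
scene glaze_jar 0.75 [0.717 0.175 0.08 ]
scene rolling_pin 0.63 [0.626 0.41  0.08 ]
scene paint_bottle 0.68 [ 0.749 -0.209  0.08 ]
side blue_tub 0.91 [0.455 0.11  0.08 ]
side green_tub 0.63 [ 0.481 -0.174  0.08 ]
side brush_pot 0.73 [ 0.709 -0.023  0.08 ]
side glaze_jar 0.73 [0.556 0.324 0.08 ]
side rolling_pin 0.49 [0.554 0.381 0.08 ]
side paint_bottle 0.65 [ 0.723 -0.221  0.08 ]
```

>>> apply_moves --pt "0.31 -0.62 0.15 0 0 0.43" --pt "0.31 -0.62 0.15 0 0 0.43" --pt "0.31 -0.62 0.15 0 0 0.43" --pt "0.31 -0.62 0.15 0 0 0.43" --pt "0.31 -0.62 0.15 0 0 0.43" --pt "0.31 -0.62 0.15 0 0 0.43" --pt "0.31 -0.62 0.15 0 0 0.43" --pt "0.31 -0.62 0.15 0 0 0.43" --pt "0.31 -0.62 0.15 0 0 0.43" --pt "0.31 -0.62 0.15 0 0 0.43" --pt "0.31 -0.62 0.15 0 0 0.43" --pt "0.31 -0.62 0.15 0 0 0.43" --pt "0.31 -0.62 0.15 0 0 0.43" --jaw 0

```text
time: 2.88
eef_pos: [0.4691, 0.1428, 0.3699]
tcp_rot: [-0.003, 1.0, 0.0, -0.0]
contact_force: [0.1, -0.4, 0.7]
opening: -0.004
finger_force: 0.0
```

```bash
python3 - <<'E'
from h import *
s=ctrl.get_state();print({k:np.round(v,3).tolist() for k,v in s.items()})
im=ctrl.read_camera("wrist");cv2.imwrite("pics/w1.png",im[...,::-1])
cm=cam("wrist",s)
r=ctrl.silhouettes("blue_tub","wrist")
for q in r: print(q["p"],q["xy"]*np.array([512,384]),q["pixels"].sum())
big=cv2.resize(im[...,::-1],(768,576),interpolation=cv2.INTER_CUBIC);cv2.imwrite("pics/w1b.png",big)
E
```

```text
{'time': 2.875, 'qpos': [0.088, -0.2, 1.865, 0.0, 1.477, -1.488], 'dq': [-0.005, -0.0, -0.003, -0.001, -0.001, -0.0], 'joint_efforts': [-0.152, -22.718, -30.695, -0.005, 0.0, 0.001], 'eef_pos': [0.469, 0.143, 0.37], 'tcp_rot': [-0.003, 1.0, 0.0, -0.0], 'contact_force': [0.051, -0.355, 0.695], 'wrist_torque': [-0.006, 0.019, 0.001], 'finger_force': 0.0, 'opening': -0.004}
0.71 [278.2208 157.0944] 9153
```

View pics/w1b.png

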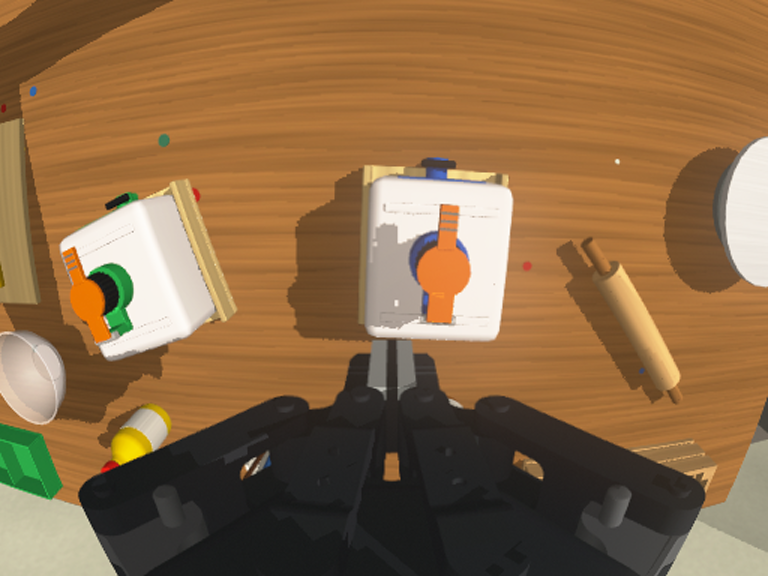

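The wrist view shows the blue tub's tab with its tongue tip at about (300,137), disc at (295,179) and hinge at (293,213) in native pixels. The tub is nearly aligned with the base axes. I'll fit the tab's outline and the tub's top.

```bash
cat > fit.py <<'E'
from h import *
from scipy.optimize import minimize
S=8
def tabpts(x,y,yaw,z):
    a=np.linspace(0,2*np.pi,40)
    parts=[]
    for (x0,x1,w,z0,z1) in [(-51,-18,7,35,42),(0,43,10,36.5,41.5)]:
        parts.append(np.array([[X,Y,Z] for X in(x0,x1) for Y in(-w,w) for Z in(z0,z1)]))
    parts.append(np.array([[21*np.cos(t),21*np.sin(t),Z] for t in a for Z in(36.5,41.5)]))
    Rz=R.from_euler("z",yaw).as_matrix()
    return [(p/1000)@Rz.T+[x,y,z] for p in parts]
def fit_tab(im,cm,x0,win):
    hsv=cv2.cvtColor(im,cv2.COLOR_RGB2HSV)
    m=((hsv[...,0]>4)&(hsv[...,0]<15)&(hsv[...,1]>190)&(hsv[...,2]>110)).astype(np.uint8)
    u0,v0,u1,v1=win
    m=m[v0:v1,u0:u1];m=cv2.morphologyEx(m,cv2.MORPH_CLOSE,np.ones((3,3)))
    k,l,s,c=cv2.connectedComponentsWithStats(m);m=(l==1+np.argmax(s[1:,4])).astype(np.float32)
    def rend(p):
        g=np.zeros(((v1-v0)*S,(u1-u0)*S),np.uint8)
        for q in tabpts(p[0],p[1],p[2],.1245):
            h=cv2.convexHull(((proj(cm,q)-[u0-.5,v0-.5])*S).astype(np.float32))
            cv2.fillPoly(g,[np.round(h).astype(np.int32)],255)
        return cv2.resize(g,m.shape[::-1],interpolation=cv2.INTER_AREA)/255.
    f=lambda p:np.abs(rend(p)-m).sum()
    r=minimize(f,x0,method="Nelder-Mead",options=dict(initial_simplex=np.array(x0)+np.array([[0,0,0],[.01,0,0],[0,.01,0],[0,0,.1]]),xatol=1e-5,fatol=.01))
    return r.x,r.fun,m,rend(r.x)
def fit_tub(im,cm,x0,win):
    # white tub: top rectangle 150x130 at z .110 (rounded) and sides
    u0,v0,u1,v1=win
    hsv=cv2.cvtColor(im,cv2.COLOR_RGB2HSV)
    m=((hsv[...,1]<60)&(hsv[...,2]>110)).astype(np.uint8)[v0:v1,u0:u1]
    m=cv2.morphologyEx(m,cv2.MORPH_CLOSE,np.ones((45,45)));
    k,l,s,c=cv2.connectedComponentsWithStats(m);m=(l==1+np.argmax(s[1:,4])).astype(np.float32)
    return m
E
python3 - <<'E'
from fit import *
s=ctrl.get_state();cm=cam("wrist",s)
im=cv2.imread("pics/w1.png")[...,::-1].copy()
win=(235,100,350,235)
d=atz(cm,295,179,.163);t=atz(cm,300,139,.163);print(d,t)
x,f,m,rd=fit_tab(im,cm,[d[0],d[1],np.arctan2(*(d-t)[[1,0]])],win)
print("tab",np.round(x,4),f,m.sum())
# tub top corners guess: outline of top rect projected for c = tub axis
o=im.copy()
print(np.round(proj(cm,np.array([[x[0]+a,x[1]+b,.11] for a in(-.075,.075) for b in(-.065,.065)])),1))
for n,(u,v) in dict(tl=(250,122),tr=(341,124),bl=(245,223),br=(332,227)).items(): print(n,np.round(atz(cm,u,v,.11),4))
v=np.hstack([cv2.resize(im[100:235,235:350,::-1],None,fx=3,fy=3),cv2.resize(cv2.merge([m*255,rd*255,m*0]).astype(np.uint8)if 0 else cv2.merge([(m*255).astype(np.uint8),(rd*255).astype(np.uint8),(m*0).astype(np.uint8)]),None,fx=3,fy=3)])
cv2.imwrite("pics/f1.png",v)
E
```

```text
[0.47843986 0.18107811 0.163     ] [0.43252524 0.18542479 0.163     ]
tab [ 0.4814  0.1813 -0.042 ] 508.2274509803921 1232.0
[[241.  114.4]
 [341.1 116.6]
 [242.1 224.7]
 [334.3 224.5]]
tl [0.4163 0.1278 0.11  ]
tr [0.4162 0.2465 0.11  ]
bl [0.5538 0.1204 0.11  ]
br [0.5601 0.2432 0.11  ]
```

View pics/f1.png

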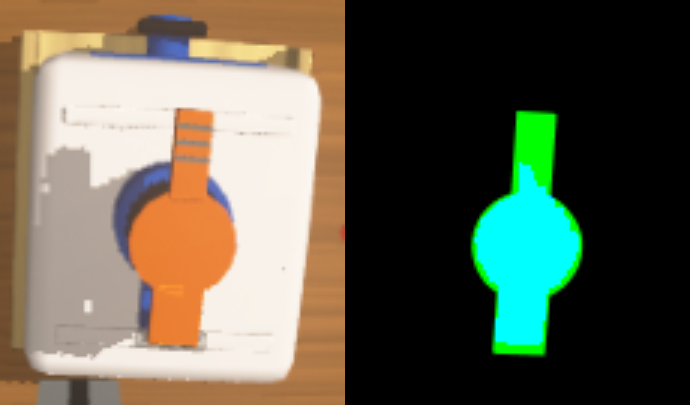

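```bash
sed -i 's/m=((hsv\[...,0\]>4).*$/m=((im[...,0].astype(int)-im[...,2]>60)\&(hsv[...,0]<20)\&(hsv[...,1]>120)).astype(np.uint8)/' fit.py
python3 - <<'E'
from fit import *
s=ctrl.get_state();cm=cam("wrist",s)
im=cv2.imread("pics/w1.png")[...,::-1].copy()
win=(265,125,325,220)
x,f,m,rd=fit_tab(im,cm,[.481,.181,-.04],win)
print("tab",np.round(x,4),f,m.sum())
v=np.hstack([im[125:220,265:325,::-1],cv2.merge([(m*255).astype(np.uint8),(rd*255).astype(np.uint8),(m*0).astype(np.uint8)])])
cv2.imwrite("pics/f2.png",cv2.resize(v,None,fx=4,fy=4))
E
```

```text
tab [ 0.4801  0.1815 -0.0605] 137.6156862745098 1614.0
```

View pics/f2.png

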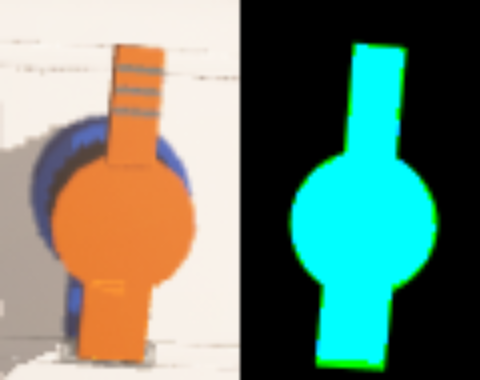

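The fit is good. The closure is at about (0.480, 0.1815) with yaw about −0.06, and the tongue tip at x≈0.429. Tilting toward the robot is out of reach, so I'll lay the shut fingers under the tongue from the +y side, tilted 45°, and lift.

>>> apply_moves --pt "-0.045 0.131 -0.087 -1 0 0" --pt "-0.045 0.131 -0.087 -1 0 0" --pt "-0.045 0.131 -0.087 -1 0 0" --pt "-0.045 0.131 -0.087 -1 0 0" --pt "-0.045 0.131 -0.087 -1 0 0" --pt "-0.045 0.131 -0.087 -1 0 0" --pt "-0.045 0.131 -0.16 -1 0 0" --pt "-0.045 0.131 -0.225 -1 0 0" --pt "-0.045 0.131 -0.225 -1 0 0" --pt "-0.045 0.131 -0.225 -1 0 0"

```text
time: 4.22
eef_pos: [0.4351, 0.2463, 0.1931]
tcp_rot: [-0.0, 0.924, -0.382, 0.001]
contact_force: [1.2, -0.1, 1.0]
opening: -0.0
finger_force: 0.0
```

```bash
python3 - <<'E'
from h import *
s=ctrl.get_state();print({k:np.round(s[k],3).tolist() for k in("qpos","eef_pos","tcp_rot","contact_force")})
im=ctrl.read_camera("wrist");cv2.imwrite("pics/w2.png",im[...,::-1])
cm=cam("wrist",s)
c=np.array([.48,.1815,.1245])
Rz=R.from_euler("z",-.06).as_matrix()
o=im[...,::-1].copy()
for p in [(-51,7,35),(-51,-7,35),(-21,7,35),(0,0,41.5),(41,0,34)]:
    u=proj(cm,c+Rz@(np.array(p)/1e3))[0];cv2.circle(o,tuple(np.round(u).astype(int)),2,(255,0,255),-1)
for a in [0,.019]:
  for b in [-.0145,0,.0145]:
    P=s["eef_pos"]+R.from_quat(s["tcp_rot"]).apply([0,b,a]);u=proj(cm,P)[0];cv2.circle(o,tuple(np.round(u).astype(int)),2,(0,255,0),-1)
cv2.imwrite("pics/w2b.png",cv2.resize(o,(768,576)))
E
```

```text
{'qpos': [0.585, 0.248, 1.866, -0.631, 1.537, -0.795], 'eef_pos': [0.435, 0.246, 0.193], 'tcp_rot': [-0.0, 0.924, -0.382, 0.001], 'contact_force': [1.207, -0.066, 1.009]}
```

View pics/w2b.png

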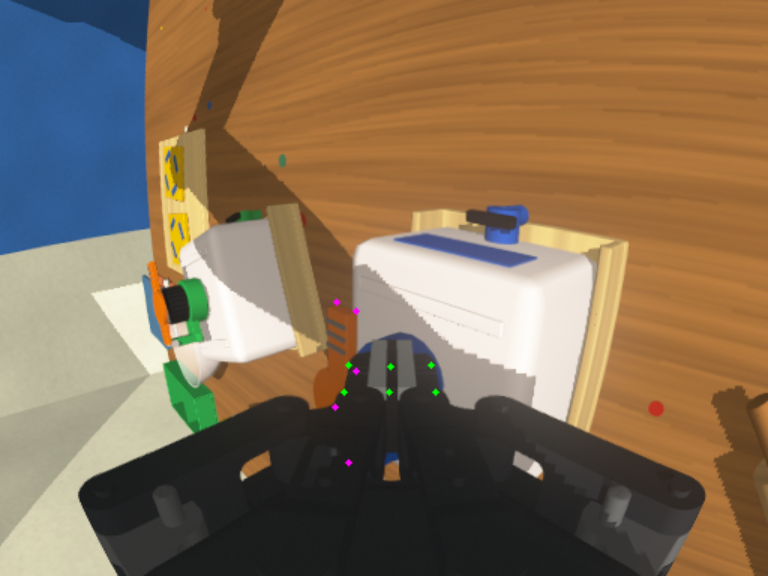

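The picture agrees with the model: tongue corner at about (356,311), fingers at (348–442, ~365), and the finger line passing just under the tongue. Next I'll slide in along the tool axis.

>>> apply_moves --pt "0 -0.012 -0.012 0 0 0" --pt "0 -0.024 -0.024 0 0 0" --pt "0 -0.036 -0.036 0 0 0" --pt "0 -0.048 -0.048 0 0 0" --pt "0 -0.056 -0.056 0 0 0" --pt "0 -0.062 -0.064 0 0 0" --pt "0 -0.062 -0.064 0 0 0"

```text
time: 5.15
eef_pos: [0.4335, 0.1963, 0.1385]
tcp_rot: [-0.001, 0.924, -0.383, -0.001]
contact_force: [-0.3, 0.3, 0.8]
opening: 0.002
finger_force: 0.0
```

```bash
python3 - <<'E'
from h import *
s=ctrl.get_state();print({k:np.round(s[k],3).tolist() for k in("qpos","eef_pos","tcp_rot","contact_force")})
im=ctrl.read_camera("side");cv2.imwrite("pics/s3.png",im[...,::-1])
cv2.imwrite("pics/s3b.png",cv2.resize(im[120:240,140:300,::-1],(800,600),interpolation=cv2.INTER_CUBIC))
E
```

```text
{'qpos': [0.512, 0.261, 1.969, -0.674, 1.412, -0.776], 'eef_pos': [0.433, 0.196, 0.139], 'tcp_rot': [-0.001, 0.924, -0.383, -0.001], 'contact_force': [-0.279, 0.262, 0.835]}
```

View pics/s3b.png

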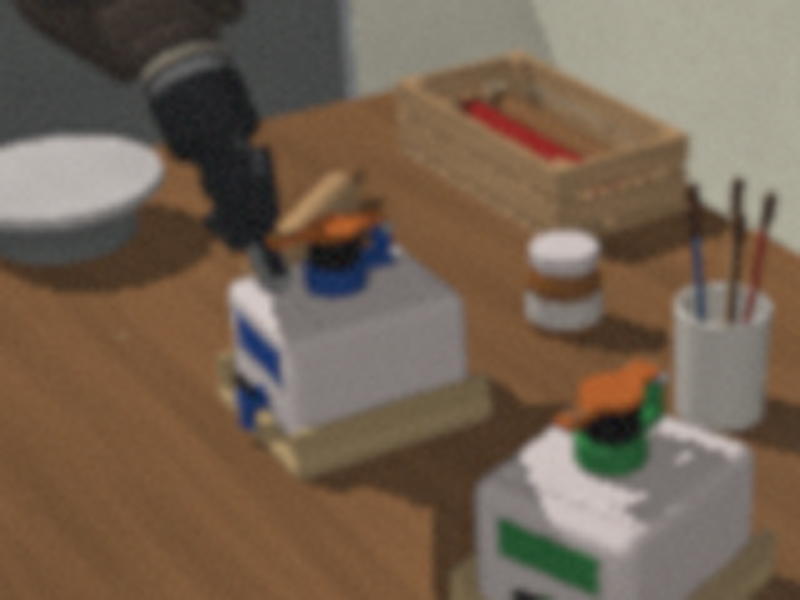

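The fingers are under the tongue at about (265,250), free of contact. I'll lift in small steps and watch the force.

>>> apply_moves --pt "0 0 0.003 0 0 0" --pt "0 0 0.006 0 0 0" --pt "0 0 0.008 0 0 0" --pt "0 0 0.01 0 0 0" --pt "0 0 0.01 0 0 0"

```text
time: 5.82
eef_pos: [0.4338, 0.1969, 0.147]
tcp_rot: [-0.001, 0.924, -0.382, -0.0]
contact_force: [1.4, 1.1, -1.2]
opening: -0.002
finger_force: 0.8
```

>>> apply_moves --pt "0 0 0.002 0 0 0" --pt "0 0 0.004 0 0 0" --pt "0 0 0.004 0 0 0"

```text
time: 6.2
eef_pos: [0.4339, 0.1968, 0.1505]
tcp_rot: [-0.001, 0.924, -0.383, -0.0]
contact_force: [0.8, 0.8, -1.2]
opening: -0.001
finger_force: 0.9
```

>>> apply_moves --pt "0 0 0.002 0 0 0" --pt "0 0 0.004 0 0 0" --pt "0 0 0.004 0 0 0"

```text
time: 6.58
eef_pos: [0.4339, 0.1968, 0.1537]
tcp_rot: [-0.001, 0.924, -0.383, -0.0]
contact_force: [1.4, 0.8, -1.0]
opening: -0.003
finger_force: 0.9
```

Contact came at z≈0.145, as predicted, with about 2 N. Now I'll follow the arc.

>>> apply_moves --pt "0 0 0.01 0 0 0" --pt "0 0 0.02 0 0 0" --pt "0 0 0.03 0 0 0" --pt "0.007 0 0.043 0 0 0" --pt "0.0146 0 0.056 0 0 0" --pt "0.026 0 0.067 0 0 0" --pt "0.038 0 0.077 0 0 0"

```text
time: 7.45
eef_pos: [0.4645, 0.1964, 0.216]
tcp_rot: [-0.001, 0.924, -0.383, -0.001]
contact_force: [-2.2, -0.9, -0.9]
opening: -0.003
finger_force: 0.9
```

>>> apply_moves --pt "0.007 0 0.003 0 0 0" --pt "0.014 0 0.0065 0 0 0" --pt "0.021 0 0.01 0 0 0" --pt "0.029 0 0.0127 0 0 0" --pt "0.038 0 0.0145 0 0 0" --pt "0.047 0 0.016 0 0 0" --pt "0.057 0 0.0167 0 0 0" --pt "0.057 0 0.0167 0 0 0"

```text
time: 8.45
eef_pos: [0.5106, 0.1966, 0.2285]
tcp_rot: [-0.001, 0.924, -0.383, -0.0]
contact_force: [-0.7, 0.0, 0.5]
opening: 0.002
finger_force: 0.4
```

```bash
python3 - <<'E'
from h import *
s=ctrl.get_state();print({k:np.round(s[k],3).tolist() for k in("qpos","eef_pos","tcp_rot","contact_force")})
a=[]
for n,w in [("side",(180,300,140,260)),("scene",(110,200,230,320))]:
    im=ctrl.read_camera(n)[...,::-1]
    if n=="side": im=im[130:220,165:265]
    else: im=im[110:200,230:330]
    a.append(cv2.resize(im,(400,360),interpolation=cv2.INTER_CUBIC))
cv2.imwrite("pics/s4.png",np.hstack(a))
E
```

```text
{'qpos': [0.451, 0.262, 1.778, -0.691, 1.526, -0.936], 'eef_pos': [0.511, 0.197, 0.229], 'tcp_rot': [-0.001, 0.924, -0.383, -0.0], 'contact_force': [-0.701, 0.028, 0.53]}
```

View pics/s4.png

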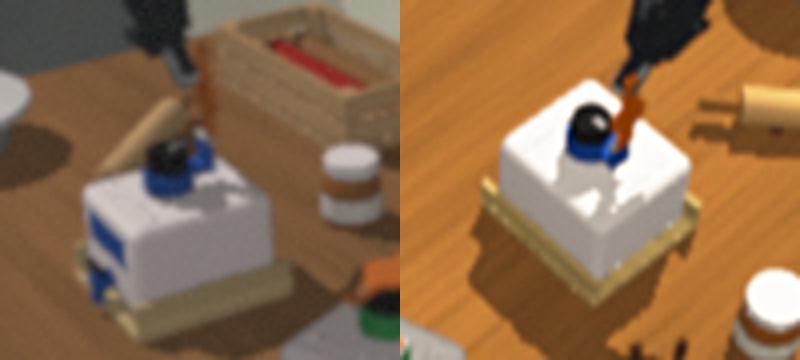

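The tab is standing upright: orange at about (205,85) in the left panel and (628,115) in the right. Now I'll push it on back.

>>> apply_moves --pt "0.006 0 0.012 0 0 0" --pt "0.014 0 0.02 0 0 0" --pt "0.022 0 0.02 0 0 0" --pt "0.029 0 0.017 0 0 0" --pt "0.035 0 0.014 0 0 0" --pt "0.04 0 0.012 0 0 0" --pt "0.044 0 0.01 0 0 0" --pt "0.047 0 0.008 0 0 0" --pt "0.047 0 0.008 0 0 0"

```text
time: 9.68
eef_pos: [0.5476, 0.1968, 0.2348]
tcp_rot: [-0.001, 0.924, -0.383, -0.0]
contact_force: [-1.0, 0.9, 1.8]
opening: 0.003
finger_force: 0.7
```

```bash
python3 - <<'E'
from h import *
s=ctrl.get_state();print({k:np.round(s[k],3).tolist() for k in("qpos","eef_pos","tcp_rot","contact_force")})
for n in ["side","scene"]:
    cm=cam(n);im=ctrl.read_camera(n);cv2.imwrite(f"pics/{n}5.png",im[...,::-1])
    o=cv2.resize(im[...,::-1],None,fx=6,fy=6,interpolation=cv2.INTER_CUBIC)
    for th,col in [(2.0,(255,0,255)),(2.2,(0,255,0)),(2.4,(255,255,0))]:
        P=np.array([.521,.179,.1585])+np.outer([.02,.092],[-np.cos(th),0.06*np.cos(th),np.sin(th)])
        u=np.round(proj(cm,P)*6+2.5).astype(int);cv2.line(o,tuple(u[0]),tuple(u[1]),col,2)
    x,y=proj(cm,[[.53,.179,.19]])[0]*6
    cv2.imwrite(f"pics/{n}5c.png",o[int(y)-200:int(y)+200,int(x)-200:int(x)+200])
cv2.imwrite("pics/s5.png",np.hstack([cv2.imread(f"pics/{n}5c.png") for n in("side","scene")]))
E
```

```text
{'qpos': [0.426, 0.318, 1.695, -0.7, 1.532, -0.971], 'eef_pos': [0.548, 0.197, 0.235], 'tcp_rot': [-0.001, 0.924, -0.383, -0.0], 'contact_force': [-0.993, 0.851, 1.758]}
```

View pics/s5.png

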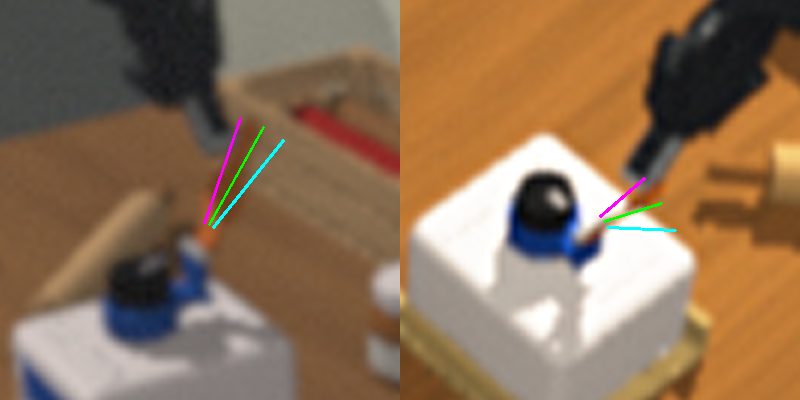

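Force stays light. In the side and scene crops the tab is back between the magenta (2.0) and green (2.2) lines. I'll retreat, untilt above, and measure the tab angle and the cap from the wrist camera.

>>> apply_moves --pt "-0.012 0.03 0.03 0 0 0" --pt "-0.02 0.06 0.09 0 0 0" --pt "-0.04 0.04 0.156 0.2 0 0" --pt "-0.097 -0.021 0.156 0.4 0 0" --pt "-0.097 -0.021 0.156 0.6 0 0" --pt "-0.097 -0.021 0.156 0.8 0 0" --pt "-0.097 -0.021 0.156 1 0 0" --pt "-0.097 -0.021 0.156 1 0 0" --pt "-0.097 -0.021 0.156 1 0 0"

```text
time: 10.9
eef_pos: [0.4697, 0.18, 0.3593]
tcp_rot: [-0.001, 1.0, -0.001, -0.0]
contact_force: [0.2, -0.2, -0.3]
opening: 0.004
finger_force: 0.0
```

```bash
python3 - <<'E'
from fit import *
s=ctrl.get_state();print({k:np.round(s[k],4).tolist() for k in("qpos","eef_pos","tcp_rot","contact_force")})
im=ctrl.read_camera("wrist");cv2.imwrite("pics/w6.png",im[...,::-1]);cm=cam("wrist",s)
u,v=np.round(proj(cm,[[.49,.18,.15]])[0]).astype(int);print(u,v)
win=(u-45,v-45,u+45,v+60)
o=im[...,::-1].copy()
c0=[.480,.1815]
a=np.linspace(0,2*np.pi,60)
hsv=cv2.cvtColor(im,cv2.COLOR_RGB2HSV)
blue=((hsv[...,0]>100)&(hsv[...,0]<130)&(hsv[...,1]>120))
black=(im.max(2)<70)
for n,m in (("blue",blue),("black",black)):
    w=m[v-50:v+60,u-50:u+50].astype(np.uint8);k,l,st,ce=cv2.connectedComponentsWithStats(w)
    for i in range(1,k):
        if st[i,4]>40: print(n,st[i],np.round(ce[i]+[u-50,v-50],1))
for z,r,col in [(.1345,.025,(0,255,0)),(.1564,.020,(255,0,255))]:
    P=proj(cm,np.c_[c0[0]+r*np.cos(a),c0[1]+r*np.sin(a),a*0+z])
    cv2.polylines(o,[np.round(P*16+8).astype(np.int32)],True,col,1,shift=4)
for th,col in [(2.0,(255,0,255)),(2.2,(0,255,0)),(2.4,(255,255,0))]:
    P=np.array([.521,.179,.1585])+np.array([[-.092*np.cos(th),.0055*np.cos(th)+q,.092*np.sin(th)] for q in(-.007,.007)])
    cv2.polylines(o,[np.round(proj(cm,P)*16).astype(np.int32)],False,col,1,shift=4)
A=cv2.resize(o[v-55:v+75,u-65:u+65],(400,400),interpolation=cv2.INTER_CUBIC)
B=cv2.resize(im[v-55:v+75,u-65:u+65,::-1],(400,400),interpolation=cv2.INTER_CUBIC)
sd=ctrl.read_camera("side");cv2.imwrite("pics/side6.png",sd[...,::-1]);cs=cam("side")
x,y=np.round(proj(cs,[[.53,.179,.19]])[0]).astype(int)
for th,col in [(2.0,(255,0,255)),(2.2,(0,255,0)),(2.4,(255,255,0))]: pass
cv2.imwrite("pics/v6.png",np.hstack([A,B]))
E
```

```text
{'qpos': [0.1648, -0.1658, 1.8542, -0.0018, 1.4539, -1.4087], 'eef_pos': [0.4697, 0.18, 0.3593], 'tcp_rot': [-0.0014, 1.0, -0.0009, -0.0002], 'contact_force': [0.1659, -0.198, -0.2649]}
262 188
blue [ 35  18  37  22 148] [267.7 162.2]
blue [ 42  58  17  10 127] [262.3 201. ]
black [ 46  89   7  21 117] [260.9 237.8]
black [ 20  98  15  12 144] [239.4 241.9]
black [ 65  98  13  12 114] [282.1 241.7]
```

View pics/v6.png

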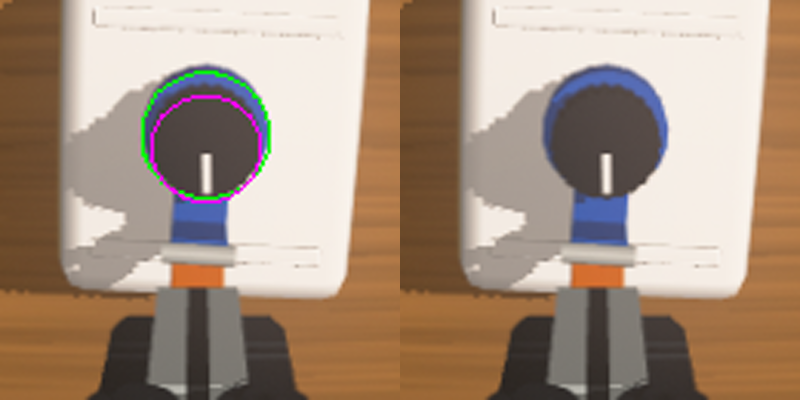

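Collar and cap circles projected from c≈(0.480,0.181) match the picture to within about 1 px, and the cap's white mark points to +x. The tongue is hidden here, so I'll fit the tab angle numerically in the side and scene pictures.

```bash
cat > tab.py <<'E'
from fit import *
def tabang(ims,c=(.480,.1815),yaw=-.06):
    base=tabpts(0,0,0,0);h=np.array([.041,0,.034]);Rz=R.from_euler("z",yaw).as_matrix()
    out={}
    for n,im in ims.items():
        cm=cam(n);d=im.astype(int)
        m=((d[...,0]-d[...,2]>55)&(d[...,0]-d[...,1]>45)).astype(float)  # redder than wood
        u,v=np.round(proj(cm,[[.54,.179,.19]])[0]).astype(int);W=22
        m=m[v-W:v+W,u-W:u+W];best=[]
        for th in np.arange(1.6,2.45,.05):
            g=np.zeros((2*W*S,2*W*S),np.uint8)
            for q in base:
                q=(R.from_euler("y",th).apply(q-h)+h)@Rz.T+[c[0],c[1],.1245]
                hh=cv2.convexHull(((proj(cm,q)-[u-W-.5,v-W-.5])*S).astype(np.float32));cv2.fillPoly(g,[np.round(hh).astype(np.int32)],255)
            r=cv2.resize(g,(2*W,2*W),interpolation=cv2.INTER_AREA)/255.
            best.append((round(th,2),round(np.abs(r-m).sum()),round((r*m).sum())))
        out[n]=(int(m.sum()),best)
    return out
E
python3 - <<'E'
from tab import *
ims={"side":cv2.imread("pics/side6.png")[...,::-1],"scene":ctrl.read_camera("scene")}
cv2.imwrite("pics/scene6.png",ims["scene"][...,::-1])
for k,v in tabang(ims).items(): print(k,v)
E
```

```text
side (145, [(np.float64(1.6), 181, 31), (np.float64(1.65), 173, 37), (np.float64(1.7), 164, 43), (np.float64(1.75), 154, 49), (np.float64(1.8), 142, 56), (np.float64(1.85), 128, 64), (np.float64(1.9), 108, 75), (np.float64(1.95), 84, 88), (np.float64(2.0), 65, 98), (np.float64(2.05), 67, 98), (np.float64(2.1), 87, 88), (np.float64(2.15), 110, 76), (np.float64(2.2), 133, 65), (np.float64(2.25), 150, 57), (np.float64(2.3), 161, 51), (np.float64(2.35), 170, 47), (np.float64(2.4), 179, 42)])
scene (959, [(np.float64(1.6), 974, 41), (np.float64(1.65), 973, 37), (np.float64(1.7), 971, 35), (np.float64(1.75), 969, 32), (np.float64(1.8), 967, 29), (np.float64(1.85), 965, 26), (np.float64(1.9), 962, 24), (np.float64(1.95), 959, 22), (np.float64(2.0), 954, 20), (np.float64(2.05), 951, 19), (np.float64(2.1), 957, 19), (np.float64(2.15), 965, 18), (np.float64(2.2), 974, 18), (np.float64(2.25), 984, 17), (np.float64(2.3), 994, 15), (np.float64(2.35), 1006, 13), (np.float64(2.4), 1018, 11)])
```

Tab at about 2.02 rad, which is too marginal. I'll nudge it to about 2.25 with the shut fingers pointing down.

>>> apply_moves --pt "0.019 -0.001 -0.06 0 0 0" --pt "0.037 -0.001 -0.121 0 0 0" --pt "0.06 -0.001 -0.125 0 0 0" --pt "0.075 -0.001 -0.129 0 0 0" --pt "0.085 -0.001 -0.133 0 0 0" --pt "0.094 -0.001 -0.137 0 0 0" --pt "0.1 -0.001 -0.14 0 0 0" --pt "0.105 -0.001 -0.143 0 0 0" --pt "0.109 -0.001 -0.146 0 0 0" --pt "0.113 -0.001 -0.149 0 0 0" --pt "0.113 -0.001 -0.149 0 0 0"

```text
time: 12.42
eef_pos: [0.5604, 0.179, 0.2404]
tcp_rot: [-0.001, 1.0, -0.0, 0.0]
contact_force: [-1.2, -1.3, 1.5]
opening: 0.004
finger_force: 0.6
```

```bash
python3 - <<'E'
from tab import *
ims={"side":ctrl.read_camera("side")}
for k,v in tabang(ims).items(): print(k,v[0],[(float(a),int(b)) for a,b,c in v[1] if a>1.9])
E
```

```text
side 133 [(1.95, 128), (2.0, 115), (2.05, 101), (2.1, 87), (2.15, 76), (2.2, 79), (2.25, 91), (2.3, 106), (2.35, 121), (2.4, 136)]
```

>>> apply_moves --pt "0.003 0 -0.002 0 0 0" --pt "0.006 0 -0.004 0 0 0" --pt "0.006 0 -0.004 0 0 0" --pt "-0.01 0 0.02 0 0 0" --pt "-0.04 0 0.05 0 0 0" --pt "-0.1 0.002 0.05 0 0 -0.25" --pt "-0.1 0.002 0.05 0 0 -0.5" --pt "-0.1 0.002 0.05 0 0 -0.764" --pt "-0.1 0.002 0.05 0 0 -0.764" --pt "-0.1 0.002 0.05 0 0 -0.764"

```text
time: 13.72
eef_pos: [0.4802, 0.1808, 0.2803]
tcp_rot: [0.294, 0.956, 0.0, 0.0]
contact_force: [-0.3, 0.3, -0.7]
opening: -0.005
finger_force: 0.0
```

```bash
python3 - <<'E'
from tab import *
s=ctrl.get_state();print({k:np.round(s[k],4).tolist() for k in("qpos","eef_pos","tcp_rot","contact_force","wrist_torque")})
ims={"side":ctrl.read_camera("side")}
for k,v in tabang(ims).items(): print(k,v[0],[(float(a),int(b)) for a,b,c in v[1] if a>1.9])
E
```

```text
{'qpos': [0.1621, -0.0993, 1.9364, 0.0003, 1.3041, -0.8122], 'eef_pos': [0.4802, 0.1808, 0.2803], 'tcp_rot': [0.2939, 0.9558, 0.0002, 0.0001], 'contact_force': [-0.2736, 0.3497, -0.6512], 'wrist_torque': [-0.0019, -0.0152, 0.0277]}
side 151 [(1.95, 163), (2.0, 151), (2.05, 135), (2.1, 112), (2.15, 90), (2.2, 69), (2.25, 62), (2.3, 80), (2.35, 103), (2.4, 126)]
```

Tab at about 2.24. Next I'll open the jaw above the cap and descend around it.

>>> apply_moves --pt "0 0 0 0 0 0" --pt "0 0 0 0 0 0" --pt "0 0 0 0 0 0" --pt "0 0 0 0 0 0" --pt "0 0 0 0 0 0" --pt "0 0 0 0 0 0" --jaw 0.9 --squeeze 20

```text
time: 14.52
eef_pos: [0.4802, 0.1807, 0.2805]
tcp_rot: [0.294, 0.956, -0.0, 0.0]
contact_force: [0.2, -0.4, -0.2]
opening: 0.899
finger_force: 0.0
```

>>> apply_moves --pt "0 0 -0.05 0 0 0" --pt "0 0 -0.1 0 0 0" --pt "0 0 -0.125 0 0 0" --pt "0 0 -0.14 0 0 0" --pt "0 0 -0.148 0 0 0" --pt "0 0 -0.154 0 0 0" --pt "0 0 -0.154 0 0 0"

```text
time: 15.4
eef_pos: [0.4804, 0.1808, 0.1577]
tcp_rot: [0.294, 0.956, 0.0, 0.0]
contact_force: [-0.2, -1.0, -0.1]
opening: 0.899
finger_force: 0.0
```

>>> apply_moves --pt "0 0 0 0 0 0" --pt "0 0 0 0 0 0" --pt "0 0 0 0 0 0" --pt "0 0 0 0 0 0" --jaw 0.54

```text
time: 15.9
eef_pos: [0.4802, 0.1807, 0.1574]
tcp_rot: [0.294, 0.956, 0.0, 0.0]
contact_force: [0.2, -0.8, 1.0]
opening: 0.54
finger_force: 0.0
```

>>> apply_moves --pt "0 0 0 0 0 0" --pt "0 0 0 0 0 0" --jaw 0.515

```text
time: 16.15
eef_pos: [0.4801, 0.1807, 0.1572]
tcp_rot: [0.294, 0.956, -0.0, -0.0]
contact_force: [0.2, -0.1, -0.5]
opening: 0.518
finger_force: 0.0
```

>>> apply_moves --pt "0 0 0 0 0 0" --pt "0 0 0 0 0 0" --jaw 0.5

```text
time: 16.4
eef_pos: [0.4803, 0.1809, 0.1574]
tcp_rot: [0.294, 0.956, 0.0, 0.0]
contact_force: [0.1, 1.0, 0.5]
opening: 0.504
finger_force: 0.5
```

```bash
cat > f.py <<'E'
from h import *
s=ctrl.get_state();r=R.from_quat(s["tcp_rot"])
print(np.round(s["time"],2),"F world",np.round(s["contact_force"],2),"F tool",np.round(r.inv().apply(s["contact_force"]),2),"T",np.round(s["wrist_torque"],3),"pos",np.round(s["eef_pos"],4),"open",round(float(s["opening"]),3),"ff",np.round(s["finger_force"],1),"tooly",np.round(r.apply([0,1,0]),3),"j6",np.round(s["qpos"][5],2))
E
python3 f.py
```

```text
16.4 F world [0.13 1.01 0.53] F tool [ 0.46  0.91 -0.53] T [ 0.194 -0.061  0.034] pos [0.4803 0.1809 0.1574] open 0.504 ff 0.5 tooly [0.562 0.827 0.001] j6 -0.81
```

>>> apply_moves --pt "0.0008 0.0011 0 0 0 0" --pt "0.0008 0.0011 0 0 0 0" --jaw 0.49

```text
time: 16.65
eef_pos: [0.4807, 0.1815, 0.1572]
tcp_rot: [0.294, 0.956, -0.0, -0.0]
contact_force: [0.1, 0.8, -0.2]
opening: 0.489
finger_force: 0.0
```

```bash
python3 f.py
```

```text
16.65 F world [ 0.08  0.76 -0.23] F tool [0.36 0.67 0.23] T [ 0.049 -0.001  0.002] pos [0.4807 0.1815 0.1572] open 0.489 ff 0.0 tooly [ 0.562  0.827 -0.001] j6 -0.81
```

>>> apply_moves --pt "0 0 0 0 0 0" --pt "0 0 0 0 0 0" --jaw 0.48

```text
time: 16.9
eef_pos: [0.4808, 0.1816, 0.1573]
tcp_rot: [0.294, 0.956, 0.0, -0.0]
contact_force: [0.6, 1.7, 0.2]
opening: 0.481
finger_force: 0.4
```

```bash
python3 f.py
```

```text
16.9 F world [0.57 1.67 0.16] F tool [ 0.46  1.7  -0.16] T [ 0.105 -0.03  -0.018] pos [0.4808 0.1816 0.1573] open 0.481 ff 0.4 tooly [0.562 0.827 0.   ] j6 -0.81
```

>>> apply_moves --pt "0.0003 0.0004 0 0 0 0" --pt "0.0003 0.0004 0 0 0 0.2" --pt "0.0003 0.0004 0 0 0 0.4" --pt "0.0003 0.0004 0 0 0 0.6" --pt "0.0003 0.0004 0 0 0 0.8" --pt "0.0003 0.0004 0 0 0 1" --pt "0.0003 0.0004 0 0 0 1" --jaw 0.56

```text
time: 17.77
eef_pos: [0.4809, 0.1818, 0.1572]
tcp_rot: [-0.093, 0.996, -0.0, -0.0]
contact_force: [0.3, -0.6, -0.8]
opening: 0.564
finger_force: 0.0
```

>>> apply_moves --pt "0 0 0 0 0 0.2" --pt "0 0 0 0 0 0.4" --pt "0 0 0 0 0 0.5" --pt "0 0 0 0 0 0.5" --jaw 0.515

```text
time: 18.27
eef_pos: [0.481, 0.1819, 0.1573]
tcp_rot: [-0.285, 0.959, -0.0, -0.0]
contact_force: [-0.4, -0.1, -0.3]
opening: 0.516
finger_force: 0.0
```

>>> apply_moves --pt "0 0 0 0 0 0" --pt "0 0 0 0 0 0" --jaw 0.5

```text
time: 18.52
eef_pos: [0.481, 0.1819, 0.1573]
tcp_rot: [-0.286, 0.958, -0.0, -0.0]
contact_force: [-0.3, -0.2, 0.7]
opening: 0.499
finger_force: 0.0
```

```bash
python3 f.py
```

```text
18.52 F world [-0.32 -0.24  0.66] F tool [ 0.4  -0.02 -0.66] T [ 0.021 -0.022  0.011] pos [0.481  0.1819 0.1573] open 0.499 ff 0.0 tooly [-0.548  0.837 -0.   ] j6 -1.99
```

>>> apply_moves --pt "0 0 0 0 0 0" --pt "0 0 0 0 0 0" --jaw 0.487

```text
time: 18.77
eef_pos: [0.481, 0.1819, 0.1573]
tcp_rot: [-0.286, 0.958, -0.0, -0.0]
contact_force: [0.5, 0.2, -0.3]
opening: 0.487
finger_force: 0.0
```

```bash
python3 f.py
```

```text
18.77 F world [ 0.48  0.21 -0.33] F tool [-0.52 -0.09  0.33] T [-0.002  0.04  -0.032] pos [0.481  0.1819 0.1573] open 0.487 ff 0.0 tooly [-0.549  0.836 -0.   ] j6 -1.99
```

>>> apply_moves --pt "0 0 0 0 0 0" --pt "0 0 0 0 0 0" --jaw 0.48

```text
time: 19.02
eef_pos: [0.481, 0.182, 0.1573]
tcp_rot: [-0.286, 0.958, 0.0, -0.0]
contact_force: [-0.1, 0.4, 1.0]
opening: 0.479
finger_force: 0.2
```

```bash
python3 f.py
```

```text
19.02 F world [-0.12  0.41  0.95] F tool [-0.13  0.41 -0.95] T [0.046 0.054 0.022] pos [0.481  0.182  0.1573] open 0.479 ff 0.2 tooly [-0.549  0.836  0.   ] j6 -1.99
```

Centred to within about 0.3 mm in both directions. Now I'll open slightly, swing back, and take the first grip.

>>> apply_moves --pt "-0.0002 0.0003 0 0 0 0" --pt "-0.0002 0.0003 0 0 0 -0.2" --pt "-0.0002 0.0003 0 0 0 -0.4" --pt "-0.0002 0.0003 0 0 0 -0.6" --pt "-0.0002 0.0003 0 0 0 -0.8" --pt "-0.0002 0.0003 0 0 0 -1" --pt "-0.0002 0.0003 0 0 0 -1" --jaw 0.56

```text
time: 19.9
eef_pos: [0.4809, 0.1821, 0.1573]
tcp_rot: [0.101, 0.995, -0.0, 0.0]
contact_force: [-0.3, 0.4, -0.2]
opening: 0.56
finger_force: 0.0
```

>>> apply_moves --pt "0 0 0 0 0 -0.2" --pt "0 0 0 0 0 -0.4" --pt "0 0 0 0 0 -0.63" --pt "0 0 0 0 0 -0.63" --pt "0 0 0 0 0 -0.63"

```text
time: 20.52
eef_pos: [0.4809, 0.1821, 0.1573]
tcp_rot: [0.341, 0.94, -0.0, 0.0]
contact_force: [0.3, 0.2, -0.2]
opening: 0.562
finger_force: 0.0
```

>>> apply_moves --pt "0 0 0 0 0 0" --pt "0 0 0 0 0 0" --pt "0 0 0 0 0 0" --jaw 0.482

```text
time: 20.9
eef_pos: [0.4809, 0.1821, 0.1573]
tcp_rot: [0.342, 0.94, 0.0, -0.0]
contact_force: [0.5, -0.4, 0.1]
opening: 0.485
finger_force: 0.0
```

```bash
python3 f.py
```

```text
20.9 F world [ 0.52 -0.37  0.08] F tool [-0.64  0.05 -0.08] T [0.023 0.017 0.009] pos [0.4809 0.1821 0.1573] open 0.485 ff 0.0 tooly [ 0.643  0.766 -0.   ] j6 -0.71
```

Nothing touches at 41 mm opening. Close and grip.

>>> apply_moves --pt "0 0 0 0 0 0" --pt "0 0 0 0 0 0" --pt "0 0 0 0 0 0" --pt "0 0 0 0 0 0" --jaw 0.4 --squeeze 40

```text
time: 21.4
eef_pos: [0.481, 0.1822, 0.1574]
tcp_rot: [0.343, 0.94, 0.0, 0.0]
contact_force: [0.2, 0.4, 1.1]
opening: 0.449
finger_force: 40.3
```

```bash
python3 f.py
```

```text
21.4 F world [0.16 0.35 1.14] F tool [ 0.1   0.37 -1.14] T [0.065 0.023 0.041] pos [0.481  0.1822 0.1574] open 0.449 ff 40.3 tooly [0.644 0.765 0.   ] j6 -0.71
```

Well centred, with under 1.2 N net. Turn anticlockwise while climbing.

>>> apply_moves --pt "0 0 0.0002 0 0 0.15" --pt "0 0 0.0004 0 0 0.3" --pt "0 0 0.0005 0 0 0.45" --pt "0 0 0.0007 0 0 0.6" --pt "0 0 0.0007 0 0 0.6"

```text
time: 22.02
eef_pos: [0.481, 0.1823, 0.158]
tcp_rot: [0.114, 0.993, 0.0, 0.0]
contact_force: [-0.7, 0.5, 1.1]
opening: 0.453
finger_force: 40.6
```

```bash
python3 f.py
```

```text
22.02 F world [-0.74  0.53  1.13] F tool [ 0.84  0.35 -1.13] T [ 0.177 -0.047  0.004] pos [0.481  0.1823 0.158 ] open 0.453 ff 40.6 tooly [0.227 0.974 0.   ] j6 -1.18
```

>>> apply_moves --pt "0 0 0.0002 0 0 0.15" --pt "0 0 0.0004 0 0 0.3" --pt "0 0 0.0005 0 0 0.45" --pt "0 0 0.0007 0 0 0.6" --pt "0 0 0.0009 0 0 0.75" --pt "0 0 0.0011 0 0 0.9" --pt "0 0 0.0012 0 0 1"

```text
time: 22.9
eef_pos: [0.481, 0.1825, 0.1589]
tcp_rot: [-0.275, 0.961, 0.0, 0.0]
contact_force: [-0.2, 1.9, 1.0]
opening: 0.455
finger_force: 40.4
```

```bash
python3 f.py; python3 - <<'E'
from h import *
s=ctrl.get_state();im=ctrl.read_camera("wrist");cv2.imwrite("pics/w7.png",im[...,::-1])
im=ctrl.read_camera("scene");cv2.imwrite("pics/scene7.png",im[...,::-1])
E
```

```text
22.9 F world [-0.21  1.87  0.98] F tool [-0.81  1.7  -0.98] T [ 0.274  0.009 -0.228] pos [0.481  0.1825 0.1589] open 0.455 ff 40.4 tooly [-0.529  0.849  0.001] j6 -1.96
```

Torque of 0.23 N m confirms the cap is turning. Release, swing back, regrip.

>>> apply_moves --pt "-0.0001 0.0002 0 0 0 0" --pt "-0.0001 0.0002 0 0 0 0" --pt "-0.0001 0.0002 0 0 0 -0.2" --pt "-0.0001 0.0002 0 0 0 -0.4" --pt "-0.0001 0.0002 0 0 0 -0.6" --pt "-0.0001 0.0002 0 0 0 -0.8" --pt "-0.0001 0.0002 0 0 0 -1" --pt "-0.0001 0.0002 0 0 0 -1" --jaw 0.56

```text
time: 24.0
eef_pos: [0.4806, 0.1822, 0.1586]
tcp_rot: [0.113, 0.994, -0.0, -0.0]
contact_force: [-0.5, 0.4, 0.3]
opening: 0.562
finger_force: 0.0
```

>>> apply_moves --pt "0 0 0 0 0 -0.2" --pt "0 0 0 0 0 -0.4" --pt "0 0 0 0 0 -0.6" --pt "0 0 0 0 0 -0.6" --pt "0 0 0 0 0 -0.6"

```text
time: 24.62
eef_pos: [0.4808, 0.1823, 0.1588]
tcp_rot: [0.341, 0.94, -0.0, -0.0]
contact_force: [-0.8, -0.3, -0.6]
opening: 0.562
finger_force: 0.0
```

>>> apply_moves --pt "0 0 0 0 0 0" --pt "0 0 0 0 0 0" --pt "0 0 0 0 0 0" --jaw 0.48

```text
time: 25.0
eef_pos: [0.4808, 0.1823, 0.1588]
tcp_rot: [0.342, 0.94, -0.0, 0.0]
contact_force: [0.2, 0.2, -0.5]
opening: 0.481
finger_force: 0.0
```

```bash
python3 f.py; python3 - <<'E'
from tab import *
for k,v in tabang({"side":ctrl.read_camera("side")}).items(): print(k,v[0],[(float(a),int(b)) for a,b,c in v[1] if a>1.9])
E
```

```text
25.0 F world [ 0.23  0.25 -0.54] F tool [-0.02  0.34  0.54] T [ 0.065 -0.02   0.022] pos [0.4808 0.1823 0.1588] open 0.481 ff 0.0 tooly [0.643 0.766 0.   ] j6 -0.71
side 143 [(1.95, 163), (2.0, 152), (2.05, 137), (2.1, 116), (2.15, 95), (2.2, 75), (2.25, 67), (2.3, 82), (2.35, 104), (2.4, 126)]
```

>>> apply_moves --pt "0 0 0 0 0 0" --pt "0 0 0 0 0 0" --pt "0 0 0 0 0 0" --pt "0 0 0 0 0 0" --jaw 0.4

```text
time: 25.55
eef_pos: [0.4809, 0.1824, 0.1589]
tcp_rot: [0.343, 0.94, 0.0, 0.0]
contact_force: [0.2, 1.1, 0.7]
opening: 0.447
finger_force: 40.3
```

>>> apply_moves --pt "0 0 0.0002 0 0 0.15" --pt "0 0 0.0004 0 0 0.3" --pt "0 0 0.0005 0 0 0.45" --pt "0 0 0.0007 0 0 0.6" --pt "0 0 0.0009 0 0 0.75" --pt "0 0 0.0011 0 0 0.9"

```text
time: 26.3
eef_pos: [0.4809, 0.1825, 0.1598]
tcp_rot: [-0.005, 1.0, 0.0, 0.0]
contact_force: [0.7, 0.8, 1.4]
opening: 0.448
finger_force: 40.4
```

```bash
python3 f.py
```

```text
26.3 F world [0.71 0.78 1.41] F tool [-0.72  0.77 -1.41] T [ 0.12   0.035 -0.223] pos [0.4809 0.1825 0.1598] open 0.448 ff 40.4 tooly [-0.01   1.     0.001] j6 -1.42
```

>>> apply_moves --pt "0 0 0.0002 0 0 0.12" --pt "0 0 0.0003 0 0 0.24"

```text
time: 26.55
eef_pos: [0.4809, 0.1825, 0.16]
tcp_rot: [-0.099, 0.995, 0.0, 0.0]
contact_force: [-1.4, 0.1, 1.1]
opening: 0.45
finger_force: 40.4
```

```bash
python3 f.py
```

```text
26.55 F world [-1.38  0.14  1.12] F tool [ 1.33  0.41 -1.12] T [ 0.12  -0.035 -0.191] pos [0.4809 0.1825 0.16  ] open 0.45 ff 40.4 tooly [-0.197  0.98   0.001] j6 -1.6
```

>>> apply_moves --pt "0 0 0.0001 0 0 0.1" --pt "0 0 0.0002 0 0 0.2"

```text
time: 26.8
eef_pos: [0.4809, 0.1825, 0.1602]
tcp_rot: [-0.176, 0.984, 0.0, 0.0]
contact_force: [0.4, 1.0, 1.6]
opening: 0.45
finger_force: 40.4
```

```bash
python3 f.py
```

```text
26.8 F world [0.41 0.97 1.59] F tool [-0.72  0.77 -1.59] T [ 0.088  0.028 -0.275] pos [0.4809 0.1825 0.1602] open 0.45 ff 40.4 tooly [-0.347  0.938  0.001] j6 -1.76
```

>>> apply_moves --pt "0 0 0.0001 0 0 0.06" --pt "0 0 0.0001 0 0 0.12"

```text
time: 27.05
eef_pos: [0.4809, 0.1825, 0.1602]
tcp_rot: [-0.22, 0.975, 0.001, 0.0]
contact_force: [-0.1, -0.1, 1.6]
opening: 0.448
finger_force: 40.6
```

```bash
python3 f.py
```

```text
27.05 F world [-0.09 -0.12  1.57] F tool [ 0.13 -0.07 -1.57] T [ 0.034 -0.007 -1.167] pos [0.4809 0.1825 0.1602] open 0.448 ff 40.6 tooly [-0.429  0.903  0.001] j6 -1.85
```

>>> apply_moves --pt "0 0 0 0 0 0.06" --pt "0 0 0 0 0 0.12"

```text
time: 27.3
eef_pos: [0.4808, 0.1825, 0.1602]
tcp_rot: [-0.265, 0.964, 0.001, 0.0]
contact_force: [-0.0, -1.0, 1.2]
opening: 0.451
finger_force: 40.6
```

```bash
python3 f.py
```

```text
27.3 F world [-0.01 -1.04  1.21] F tool [ 0.54 -0.89 -1.21] T [ 0.008 -0.004 -1.299] pos [0.4808 0.1825 0.1602] open 0.451 ff 40.6 tooly [-0.512  0.859  0.002] j6 -1.94
```

The torque jump to 1.2–1.3 N m with no side force means the cap is at its stop. Release and retreat straight up.

>>> apply_moves --pt "0 0 0 0 0 0" --pt "0 0 0 0 0 0" --pt "0 0 0 0 0 0" --pt "0 0 0 0 0 0" --jaw 0.65

```text
time: 27.8
eef_pos: [0.4807, 0.1823, 0.1601]
tcp_rot: [-0.268, 0.964, -0.0, -0.0]
contact_force: [-1.0, -0.6, -0.3]
opening: 0.652
finger_force: 0.0
```

>>> apply_moves --pt "0 0 0.02 0 0 0" --pt "0 0 0.06 0 0 0" --pt "0 0 0.12 0 0 0" --pt "0 0 0.18 0 0 0" --pt "0 0 0.24 0 0 0" --pt "-0.03 0 0.24 0 0 -0.2" --pt "-0.03 0 0.24 0 0 -0.4" --pt "-0.03 0 0.24 0 0 -0.6" --pt "-0.03 0 0.24 0 0 -0.7" --pt "-0.03 0 0.24 0 0 -0.7"

```text
time: 29.05
eef_pos: [0.4568, 0.1824, 0.3534]
tcp_rot: [0.004, 1.0, 0.0, 0.001]
contact_force: [0.5, 0.7, -0.4]
opening: 0.649
finger_force: 0.0
```

```bash
python3 f.py; python3 - <<'E'
from tab import *
for k,v in tabang({"side":ctrl.read_camera("side")}).items(): print(k,v[0],[(float(a),int(b)) for a,b,c in v[1] if a>1.9])
c=[.481,.1824]
def mark(im,s,z):
    cm=cam("wrist",s);u,v=proj(cm,[[*c,z]])[0]
    d=im.min(2).astype(int);m=np.zeros(d.shape,bool)
    for i in range(int(v)-18,int(v)+19):
        for j in range(int(u)-18,int(u)+19):
            P=atz(cm,j,i,z)[:2]-c;m[i,j]=np.hypot(*P)<.0165 and d[i,j]>110
    ii=np.argwhere(m);W=np.array([atz(cm,j,i,z)[:2]-c for i,j in ii])
    if len(W)<3: return len(W)
    w=W.mean(0);return len(W),np.round(w*1e3,1),round(float(np.arctan2(w[1],w[0])),2)
s6=dict(eef_pos=np.array([.4697,.18,.3593]),tcp_rot=np.array([-.0014,1,-.0009,-.0002]))
print("before",mark(cv2.imread("pics/w6.png")[...,::-1],s6,.1565))
s=ctrl.get_state();im=ctrl.read_camera("wrist");cv2.imwrite("pics/w8.png",im[...,::-1])
print("after",mark(im,s,.159))
E
```

```text
29.05 F world [ 0.5   0.72 -0.36] F tool [-0.5   0.72  0.36] T [ 0.026  0.039 -0.015] pos [0.4568 0.1824 0.3534] open 0.649 ff 0.0 tooly [0.007 1.    0.   ] j6 -1.39
side 147 [(1.95, 161), (2.0, 151), (2.05, 137), (2.1, 114), (2.15, 92), (2.2, 71), (2.25, 62), (2.3, 78), (2.35, 101), (2.4, 124)]
before (50, array([ 8.5, -0.2]), -0.02)
after (42, array([-7.4,  6.2]), 2.44)
```

The mark has swung about 2.4 rad, the tab is at about 2.25 rad, and the robot is clear. I'm handing in.

```bash
python3 -c "
from plant import ctrl
print(ctrl.sign_off())"
```

```text
the job is handed in; nothing more can be done
None
```

I handed the job in at about 29 s of the 72 s: the blue tab leans back at about 2.25 rad and the black cap is unscrewed to its stop (mark turned about 2.4 rad). Wrist forces on the closure read about 2 N or less at each check, the green dispenser and bystanders were not approached, and the hand-in gave no verdict.

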